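# Prove the RCD on the potting bench, then switch on the propagator heat

### The arm

A 6-joint arm with a two-finger parallel gripper is mounted at the origin on the work surface. World frame = base frame: x ahead of the robot, y to its left, z up, the work surface at z = 0. Lengths are in m, angles in rad, forces in N, time in s.
With the tool pointing down it reaches from about 0.2 to 0.875 m from the base axis. Payload 3.4 kg.
Tool frame: the origin (TCP) lies midway between the tips of the shut fingers; the grasp point (between the pads) lies 19 mm behind it; z points along the fingers, y is the line along which they close (so a half turn about z gives the same grasp; the last joint's range is limited). The gripper opens to 94 mm and grips with 3 to 60 N. Pads are 16 mm wide; open, the fingers measure 119 mm over their backs; the gripper's body (75 mm by 177 mm) begins 78 mm behind the grasp point.
Start: joints at [-1.304, 0.276, 1.505, -0, 1.361, -0.121], TCP at [0.217, -0.532, 0.184] pointing down, gripper open.
Joint ranges: [-2.89, 2.89], [-0.75, 2.08], [0.22, 2.7], [-1.18, 4.32], [0.11, 2.71], [-2.7, 2.7]. Speed limits (rad/s): [2.57, 2.57, 3.14, 3.14, 3.14, 3.14].

### API

Orientations are given as a rotation vector (axis times angle).
In Python, from plant import * gives the robot as it stands.
- The arm moves only by the tool servo_tool, never from a script. Its argument "rows" is a list of rows, each a list of 7 numbers: the shift along the tool's x, y, z in cm, then the turn, a rotation vector about the tool's x, y, z in rad, then the opening, from -1 (shut) to 1 (fully open). A call has 1 to 20 rows; each row is the pose to reach, as a shift and turn from the pose commanded when the call began, along the tool's axes at that moment; what a row does not reach only later rows make up. A row lasts 1/8 s, in which the tool goes at most 62.5 mm and 10.7 degrees, less where a joint would pass 70% of its speed; a pose out of reach is approached as far as the arm can. A call with a gripper value outside its range is refused whole. The fingers move at their own pace and stop on an object; the grip force is fixed at half the most. Time passes only in rows, so rows that repeat a pose let the fingers close. It gives the time, the measured TCP pose, the force, the opening and the grip force at its end, in the units of the state.
- get_state(): the state, without advancing time (a new reading comes with each control period).
- get_image(name): name is "side" or "top" or "wrist"; returns (picture, depth): 400x640x3 uint8, red, green, blue; 400x640 float32, m along the optical axis (not along the pixel's ray), 0 where there is no reading.
- camera_model(name): a dict with "fx", "fy", "cx", "cy" (pixels), "camera_from_world" (4x4, takes a point from world to camera coordinates). Camera axes: x right, y down, z forward; pixel columns grow to the right and rows downward; lengths in m; the calibration is good to about 2 mm. A picture is of the moment at which its call begins: read the wrist's pose just before it. camera_model takes no time and is no camera call; for the wrist camera it gives the pose at the moment of the call.
- finish_job(): hands the job in; it is judged then, once.
Trained networks look in the newest picture that a camera, given by its name, has taken for a name from the list of things; names that differ only in an ending like _2 or _b are one class to them, and where a whole thing is asked for, a point or a joint stands for the part that bears it (a point fixed in the world has none). Each returns a list of dicts, best first, with "score" (0 to 1); they miss things now and then, are a little off and sometimes report something else, mostly with a low value. They report only what shows in the picture. A call takes as long as a camera call. They do not tell look-alikes from the thing itself.
- boxes_of(query, camera): "box" ([left, top, width, height] in pixels, round what is visible of it).
- trace(query, camera): "mask" (400x640 bool, what is visible of it) and "box" ([left, top, width, height] in pixels, round what is visible of it).
The state is a dict: "t": time; "qpos": joint angles; "qvel": joint speeds; "effort": joint torques, N m; "tcp_pos": TCP position; "orientation": TCP orientation; "wrist_force": force on the tool from outside, world axes, zero at the start; "ft_torque": the same for the moment, N m; "width": finger opening in m; "grip_force": force on a finger pad.
Only numpy, scipy, OpenCV 4.12 (cv2) and the standard library are available. Lean on these libraries where they do the work, as an engineer would, in place of code of your own. Each camera call takes 0.05 s, during which the arm holds its last target. There are 200 camera calls.

### The job

Before the seed propagator goes on for the night, prove the bench's RCD: press its yellow test button right in, let go, press the green reset button right in and let go, and then push the raised end of the red rocker fully down so that the propagator's outlet is switched on. The plates sit in any order along the white trunking; use only the fingertips, one control at a time, leave the black rocker off, and do not lift, shift or knock over anything else on the bench.

Things in the scene. Friction and masses are not known exactly. Their poses are not given: they have to be found in the camera images.
- trunking: white bench trunking fixed to the bench, 444 mm long (its y), 130 mm deep (its x), origin at the centre of its underside. Its face slopes 20 degrees towards the robot, from 30 mm high at x -65 mm up to 71 mm at x +48 mm. Four 88 mm square plates 16 mm thick lie on the slope 100 mm apart in any order, at the trunking's yaw: RCD, red rocker, black rocker, flap-covered socket
- rcd: the RCD: grey plate 88 mm square, 16 mm thick, with a yellow and a green button and a red trip window; origin at the centre of its underside, on the slope; upright axes at the trunking's yaw
- heat_plate: grey plate of the red rocker, same size, origin and axes as the RCD
- test_cap (a point): centre of the top of the RCD's yellow test button, a round cap 22 mm across, 11 mm proud of its plate, left (+y) of reset, 42 mm between centres. Axes: z out of the sloped face (20 degrees from vertical, leaning towards the robot), x up the slope away from the robot, y left along the trunking. Moves with the cap
- reset_cap (a point): centre of the top of the RCD's green reset button; same size and axes as the test button, 42 mm to its right (-y)
- test_button (a joint): travel of the yellow test button in m: 0 = out, 0.005 = fully in. Sprung: 2 N to start, 4.5 N when fully in, comes back out when let go; its stop is rigid.
- reset_button (a joint): travel of the green reset button in m, same as the test button.
- heat_rocker_end (a point): pressing point on the red rocker (32 wide x 48 mm long, in a black frame 46 x 64 mm): on the surface of its raised half nearer the robot (white bar inlaid), 18 mm from the pivot across its middle. When off, axes as test_cap (z out of the sloped face); they turn with the rocker. Pushed along -z it sinks 5.5 mm to fully on. The half ends 6 mm further down the slope
- heat_rocker (a joint): red rocker's angle, rad: 0 = off (half nearer the robot raised), 0.32 = fully on (that half flush, 3 mm proud of the frame, far half raised). It moves stiffly, about 3 N at the pressing point (more nearer the pivot), and stays where it is left (no snap), so push it all the way to its rigid stop.
- lamp_rocker_end (a point): the same point on the black rocker (grow lamp), of the same shape and size; it is off and stays off.
- lamp_rocker (a joint): black rocker, values as for the red one; off (0) at the start.
- outlet: grey plate with a socket under a closed flap, 28 mm thick, otherwise as the RCD's plate; not used
- pot_a: black nursery pot, open, empty, 100 mm across the rim, 88 mm tall, 40 g, origin at the centre of its underside
- pot_b: second black nursery pot, same size
- clay_pot: terracotta pot, 104 mm across the rim, 85 mm tall, 300 g, origin at the centre of its underside
- fork: orange plastic hand fork lying flat, 285 mm long along its x (handle to -x, three tines to +x), 70 mm wide, 28 mm high, origin under its middle
- dibber: bamboo dibber lying flat, 200 mm long along its x with a pointed tip to +x and a 90 mm T handle at -x, 24 mm thick, origin under its middle
- labels: banded bundle of white plant labels lying flat, 130 x 22 x 18 mm (long along its x), origin at the centre of its underside
There are look-alikes about, which are no part of the job. Several things have the shape of the clay_pot; the one meant has the colours described above.

How it is judged:
By the outcome, as a careful person would: the job done as asked, in the order asked, and still so for the second after the job is handed in, with the robot touching nothing.
It also fails if it takes over 48 s, if anything falls off the work surface, if the arm or the gripper's body presses on something with over 40 N, if the wrist force passes 120 N, or if a joint passes its speed limit or range.

## Working session

There is one attempt and no reset: what is moved stays moved. The work goes in short steps, Python scripts to look and compute and a tool call to move; the robot and the scene stay as the last step left them, time stands still between calls to the robot, and variables do not carry over. Pictures are saved under pics/ and viewed, at most 10 in all, crops included, and the job is handed in when it is done.

Besides the shell and the picture viewer there is one more tool, called after ">>>" by a JSON object that holds its "fn" and its "kwargs", one argument or row to a line. servo_tool: Moves the arm, as the interface text tells. Its arguments: {"type":"object","properties":{"rows":{"type":"array"}},"required":["rows"]}

```bash
mkdir -p pics; cat > h.py <<'E'
from plant import *
import numpy as np, cv2
def cloud(name,depth):
    m=camera_model(name); v,u=np.mgrid[0:400,0:640]
    P=np.stack([(u-m["cx"])/m["fx"]*depth,(v-m["cy"])/m["fy"]*depth,depth],-1)
    T=np.linalg.inv(m["camera_from_world"]); return P@T[:3,:3].T+T[:3,3]
E
python3 - <<'E'
from h import *
s=get_state(); print(s)
for n in("top","side"):
    p,d=get_image(n); cv2.imwrite(f"pics/{n}1.png",p[...,::-1]); np.savez(f"{n}1.npz",p=p,w=cloud(n,d),d=d)
    for q in("rcd","heat_plate","test_cap","reset_cap","heat_rocker_end","trunking"):
        print(n,q,[(np.round(b["box"]),round(b["score"],2)) for b in boxes_of(q,n)[:3]])
E
```

```text
{'t': 0.0, 'qpos': array([-1.30402631e+00,  2.76562753e-01,  1.50612008e+00,  3.14251291e-06,
        1.36069866e+00, -1.20991593e-01]), 'qvel': array([-8.40395944e-04, -1.20594407e-04, -3.26874937e-04, -1.26381118e-04,
        2.86407460e-05,  8.74849543e-04]), 'effort': array([-1.08351564e-03, -4.04585516e+01, -2.37225312e+01,  7.02230819e-02,
        3.44376639e-02, -1.30750609e-04]), 'tcp_pos': array([ 0.21725658, -0.53171966,  0.18342838]), 'orientation': array([-3.08098083e+00, -6.04940932e-01,  1.99701936e-04]), 'wrist_force': array([ 0.20873474,  0.12034964, -0.02674786]), 'ft_torque': array([ 0.01930605, -0.01578024,  0.00540533]), 'grip_force': 0.0, 'width': 0.09391807475179154}
top rcd [(array([367., 137.,  45.,  51.]), 0.66)]
top heat_plate [(array([319., 148.,  45.,  46.]), 0.73)]
top test_cap []
top reset_cap [(array([396., 166.,  11.,   7.]), 0.52)]
top heat_rocker_end [(array([338., 160.,  19.,  24.]), 0.54), (array([395., 164.,  13.,  10.]), 0.3)]
top trunking [(array([223., 123., 197., 100.]), 0.66), (array([444., 109.,  23.,  54.]), 0.2)]
side rcd [(array([293., 154.,  35.,  33.]), 0.77), (array([292., 183.,  18.,  13.]), 0.46)]
side heat_plate [(array([282., 175.,  36.,  34.]), 0.86)]
side test_cap [(array([309., 174.,   8.,   4.]), 0.59)]
side reset_cap []
side heat_rocker_end [(array([292., 185.,  15.,  12.]), 0.57)]
side trunking [(array([234., 151.,  99., 132.]), 0.97)]
```

View pics/top1.png

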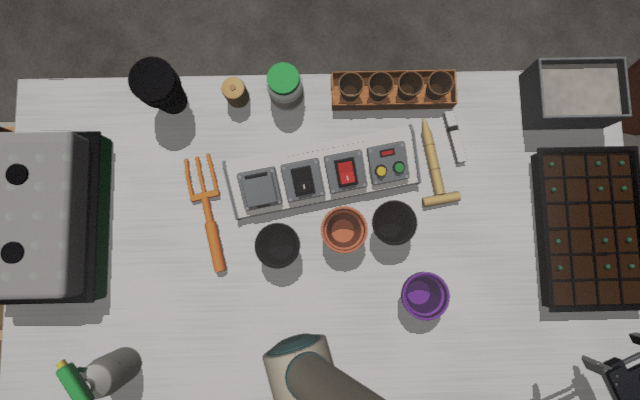

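View pics/side1.png

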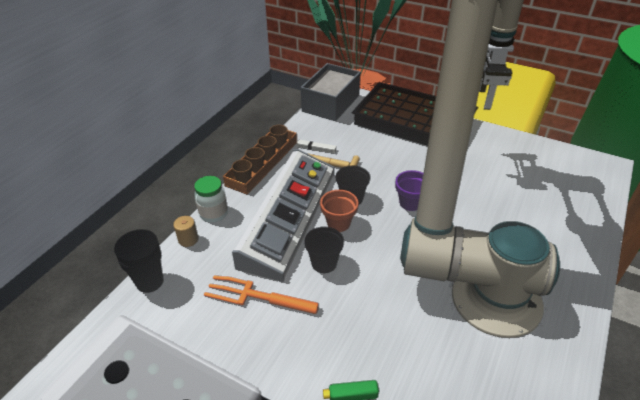

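Top view: the RCD is at (388,163), with yellow at (381,171) and green at (399,168). The red rocker is at (347,172), the black one at (303,181) and the flap socket at (260,190). The clay pot (344,230) and a black pot (394,222) stand just in front. I'll measure next, and enlarge the crop to confirm.

```bash
cat > m.py <<'E'
from h import *
z=np.load("top1.npz"); p=z["p"]; w=z["w"]
hsv=cv2.cvtColor(p,cv2.COLOR_RGB2HSV)
roi=np.zeros((400,640),bool); roi[128:215,222:420]=1
H,S,V=[hsv[...,i].astype(int) for i in range(3)]
M={"yellow":(H>20)&(H<36)&(S>110),"green":(H>40)&(H<85)&(S>110),"red":((H<8)|(H>172))&(S>150)&(V>90)}
for k,m in M.items():
    n,l,st,c=cv2.connectedComponentsWithStats((m&roi).astype(np.uint8))
    for i in range(1,n):
        if st[i,4]>15:
            q=w[l==i]; q=q[q[:,2]>.02]; print(k,st[i],c[i].round(1),np.median(q,0).round(4),q.min(0).round(4),q.max(0).round(4))
# slope plane: fit on plate surfaces
def plane(sl):
    q=w[sl].reshape(-1,3); c=np.median(q,0)
    for _ in range(8):
        cc=q.mean(0); n=np.linalg.svd(q-cc)[2][2]; n*=np.sign(n[2]); r=(q-cc)@n; q=q[abs(r)<max(.002,1.5*r.std())] if _<7 else q
    return cc,n,len(q)
for nm,sl in(("outlet",np.s_[172:205,245:275]),("rcd",np.s_[145:185,370:407])):
    c,n,k=plane(sl); print(nm,c.round(4),n.round(3),np.degrees(np.arccos(n[2])),np.degrees(np.arctan2(n[1],n[0])),k)
# image-plane yaw from plates: project known line between socket and RCD plate
for u,v in((381,171),(399,168),(347,172),(348,180),(303,181),(260,190),(394,222),(344,230),(277,246)):
    print((u,v),w[v,u].round(4))
def seed(n): pass
cv2.imwrite("pics/crop1.png",cv2.resize(p[120:250,290:450],None,fx=4.5,fy=4.5,interpolation=cv2.INTER_CUBIC)[...,::-1])
m=camera_model("top"); print(m["fx"],np.linalg.inv(m["camera_from_world"]).round(3))
E
python3 m.py
```

```text
yellow [376 166  10  10  80] [380.8 170.6] [ 0.5865 -0.1358  0.0724] [ 0.4189 -0.1454  0.0634] [ 0.598  -0.0017  1.0231]
green [395 163   9   9  59] [399. 167.] [ 0.594  -0.177   0.0733] [ 0.5855 -0.1868  0.0666] [ 0.6033 -0.1678  0.0782]
red [382 150  11   5  38] [387.1 152.2] [ 0.6278 -0.1501  0.0775] [ 0.4189 -0.162   0.0741] [ 0.6329 -0.0017  1.0231]
red [338 161  17  23 285] [345.9 171.8] [ 0.5852 -0.056   0.0745] [ 0.4189 -0.0744  0.0596] [ 0.6089 -0.0017  1.0231]
outlet [0.55   0.1374 0.0899] [0.103 0.982 0.161] 80.72471296792224 84.00321016838495 356
rcd [ 0.6046 -0.1522  0.0668] [-0.339 -0.058  0.939] 20.143068791925636 -170.3195415266368 742
(381, 171) [ 0.5864 -0.1363  0.0697]
(399, 168) [ 0.5924 -0.1775  0.0698]
(347, 172) [ 0.5848 -0.0586  0.0741]
(348, 180) [ 0.5669 -0.0606  0.0713]
(303, 181) [0.566  0.0411 0.0754]
(260, 190) [0.5475 0.1378 0.076 ]
(394, 222) [ 0.4733 -0.1724  0.0038]
(344, 230) [ 0.4564 -0.0516  0.0114]
(277, 246) [0.422  0.1084 0.0055]
425.32473472046235 [[-0.021 -0.994  0.109  0.419]
 [-1.     0.02  -0.009 -0.002]
 [ 0.006 -0.109 -0.994  1.023]
 [ 0.     0.     0.     1.   ]]
```

View pics/crop1.png

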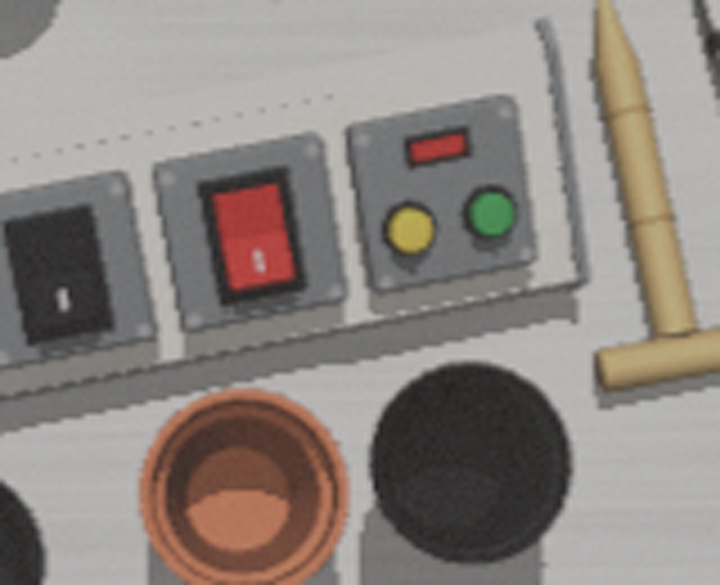

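The crop confirms it: the RCD has yellow on the left and green on the right, and the red rocker's white bar is on its near half. Both pots stand clear of the trunking. Next I'll compute the targets.

```bash
cat > g.py <<'E'
from h import *
from scipy.spatial.transform import Rotation as R
z=np.load("top1.npz"); w=z["w"]
psi=np.radians(10.2); t=np.radians(20)
ex=np.array([np.cos(psi)*np.cos(t),np.sin(psi)*np.cos(t),np.sin(t)]); ey=np.array([-np.sin(psi),np.cos(psi),0]); n=np.cross(ex,ey)
m=camera_model("top"); T=np.linalg.inv(m["camera_from_world"])
def hit(u,v,h):  # ray meets plane n.x=h
    d=T[:3,:3]@[(u-m["cx"])/m["fx"],(v-m["cy"])/m["fy"],1]; return T[:3,3]+d*(h-n@T[:3,3])/(n@d)
pl=[]
for sl in(np.s_[156:164,372:382],np.s_[150:160,398:404],np.s_[153:186,327:333],np.s_[160:186,357:361]):
    pl.append(np.median(w[sl].reshape(-1,3)@n)); 
h=np.median(pl)
Rt=np.c_[ex,-ey,-n]   # tool target
Y=hit(380.8,170.6,h+.011); G=hit(399,167,h+.011); K=hit(347.5,177.8,h+.0085+.003)
def rel(P,off):
    s=get_state(); R0=R.from_rotvec(s["orientation"])
    return (R0.inv().apply(P+off*n-s["tcp_pos"])*100).round(2),(R0.inv()*R.from_matrix(Rt)).as_rotvec().round(3)
if __name__=="__main__":
    print(np.round(pl,4),"n",n.round(3))
    for k,P in dict(Y=Y,G=G,K=K).items(): print(k,P.round(4),"tool xyz of hover 40mm",rel(P,.04))
    print("Y-G in face axes",(Y-G)@np.c_[ex,ey,n],"K-Y",(K-Y)@np.c_[ex,ey,n]); print(get_state()["t"])
E
python3 g.py
```

```text
[-0.1314 -0.1317 -0.1321 -0.1312] n [-0.337 -0.061  0.94 ]
Y [ 0.5867 -0.1354  0.0731] tool xyz of hover 40mm (array([ 47.86, -23.07,   7.36]), array([-0.036,  0.348,  0.208]))
G [ 0.5941 -0.177   0.0731] tool xyz of hover 40mm (array([ 46.97, -18.94,   7.36]), array([-0.036,  0.348,  0.208]))
K [ 0.5717 -0.0594  0.0732] tool xyz of hover 40mm (array([ 49.34, -30.67,   7.35]), array([-0.036,  0.348,  0.208]))
Y-G in face axes [ 3.09102163e-05  4.22700496e-02 -6.40966772e-17] K-Y [-0.00122785  0.07735939  0.0005    ]
0.7
```

>>> {"fn": "servo_tool", "kwargs": {
  "rows": [
    [0,0,0,0,0,0,-1],
    [46.9,-23.3,4.5,-0.036,0.348,0.208,-1],
    [46.9,-23.3,4.5,-0.036,0.348,0.208,-1],
    [46.9,-23.3,4.5,-0.036,0.348,0.208,-1],
    [46.9,-23.3,4.5,-0.036,0.348,0.208,-1],
    [46.9,-23.3,4.5,-0.036,0.348,0.208,-1],
    [46.9,-23.3,4.5,-0.036,0.348,0.208,-1],
    [46.9,-23.3,4.5,-0.036,0.348,0.208,-1],
    [46.9,-23.3,4.5,-0.036,0.348,0.208,-1],
    [46.9,-23.3,4.5,-0.036,0.348,0.208,-1],
    [46.9,-23.3,4.5,-0.036,0.348,0.208,-1],
    [46.9,-23.3,4.5,-0.036,0.348,0.208,-1]
  ]
}}

```text
t: 2.2
tcp_pos: [0.5631, -0.1397, 0.1392]
orientation: [-3.052, -0.272, -0.538]
wrist_force: [-0.4, 0.3, -0.0]
width: 0.0007
grip_force: 0.0
```

```bash
python3 - <<'E'
from g import *
s=get_state(); p,d=get_image("wrist"); m2=camera_model("wrist"); W=cloud("wrist",d)
cv2.imwrite("pics/wrist1.png",p[...,::-1]); np.savez("wrist1.npz",p=p,w=W)
print(s["t"],s["tcp_pos"],s["width"],s["wrist_force"],(R.from_rotvec(s["orientation"]).as_matrix()-Rt).round(3).tolist())
for k,P in dict(Y=Y,G=G,K=K).items():
    c=m2["camera_from_world"]@np.r_[P,1]; print(k,"px",c[0]/c[2]*m2["fx"]+m2["cx"],c[1]/c[2]*m2["fy"]+m2["cy"],rel(P,0))
E
```

```text
2.2 [ 0.5630876  -0.13973357  0.13923834] 0.0006749173144609763 [-0.36480164  0.31793556 -0.03223076] [[0.0, -0.0, -0.0], [-0.0, -0.0, 0.0], [-0.0, -0.0, -0.0]]
Y px 317.8137178013519 201.30745359002427 (array([ 0.  , -0.06,  7.05]), array([ 0.   ,  0.   , -0.001]))
G px 360.25197673646556 201.28103640274014 (array([0.01, 4.17, 7.05]), array([ 0.   ,  0.   , -0.001]))
K px 240.08172266827603 202.73114800331356 (array([-0.13, -7.8 ,  7.  ]), array([ 0.   ,  0.   , -0.001]))
```

View pics/wrist1.png

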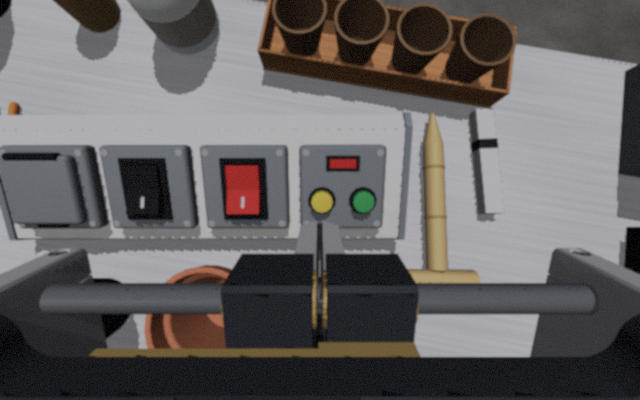

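The wrist view shows yellow at (321,202), green at (363,201) and the rocker bar at (242,202). They lie about 2–3 px to the right of my prediction, so I shift +2 mm along tool y. Now pressing the test button.

>>> {"fn": "servo_tool", "kwargs": {
  "rows": [
    [0,0.2,4,0,0,0,-1],
    [0,0.2,6.2,0,0,0,-1],
    [0,0.2,6.9,0,0,0,-1],
    [0,0.2,7.2,0,0,0,-1],
    [0,0.2,7.4,0,0,0,-1],
    [0,0.2,7.4,0,0,0,-1],
    [0,0.2,7.4,0,0,0,-1]
  ]
}}

```text
t: 3.12
tcp_pos: [0.589, -0.1369, 0.0703]
orientation: [-3.051, -0.272, -0.54]
wrist_force: [1.1, 0.3, 0.1]
width: 0.0006
grip_force: 0.0
```

>>> {"fn": "servo_tool", "kwargs": {
  "rows": [
    [0,0,0.15,0,0,0,-1],
    [0,0,0.15,0,0,0,-1],
    [0,0,0.15,0,0,0,-1]
  ]
}}

```text
t: 3.5
tcp_pos: [0.5893, -0.1366, 0.0683]
orientation: [-3.051, -0.272, -0.538]
wrist_force: [-0.8, 0.1, -0.0]
width: 0.0006
grip_force: 0.0
```

>>> {"fn": "servo_tool", "kwargs": {
  "rows": [
    [0,0,0.15,0,0,0,-1],
    [0,0,0.15,0,0,0,-1],
    [0,0,0.15,0,0,0,-1]
  ]
}}

```text
t: 3.88
tcp_pos: [0.5898, -0.1365, 0.0668]
orientation: [-3.051, -0.272, -0.538]
wrist_force: [-0.2, -0.3, -0.5]
width: 0.0002
grip_force: 0.0
```

```bash
python3 - <<'E'
from g import *
s=get_state(); print(s["t"],s["tcp_pos"],s["wrist_force"],rel(Y,0))
p,d=get_image("wrist"); 
cv2.imwrite("pics/wrist2.png",p[...,::-1])
p2,d2=get_image("side"); c=cv2.resize(p2[120:220,250:400],None,fx=4,fy=4,interpolation=cv2.INTER_CUBIC)
cv2.imwrite("pics/ws2.png",np.vstack([cv2.resize(p[60:260,200:500],(600,400))[:300],c[:300]])[...,::-1])
E
```

```text
3.875 [ 0.58977721 -0.13654845  0.06684171] [-0.20446226 -0.31697869 -0.46713603] (array([-0.05, -0.17, -0.69]), array([-0.001, -0.   , -0.   ]))
```

View pics/ws2.png

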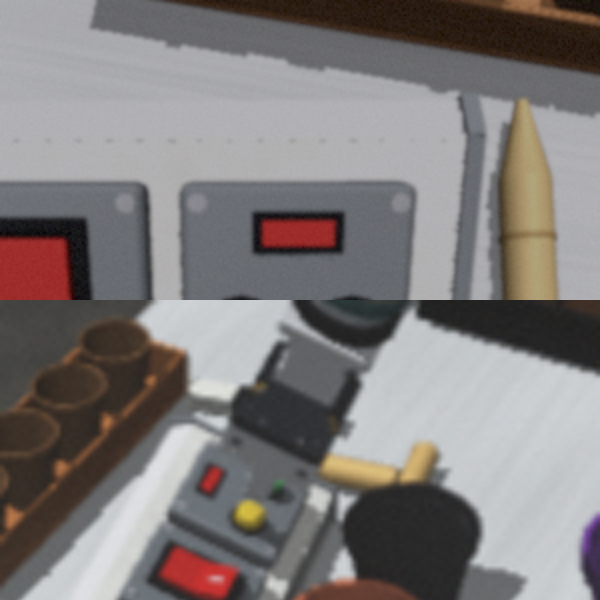

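```bash
python3 - <<'E'
from g import *
s=get_state(); tcp=s["tcp_pos"]; a=[]
for nm in("side","wrist"):
    p,d=get_image(nm); m2=camera_model(nm); p=p.copy()
    def pr(P):
        c=m2["camera_from_world"]@np.r_[P,1]; return np.array([c[0]/c[2]*m2["fx"]+m2["cx"],c[1]/c[2]*m2["fy"]+m2["cy"]])
    q={k:pr(P) for k,P in dict(tcp=tcp,Y=Y,G=G,K=K).items()}; print(nm,{k:v.round(1) for k,v in q.items()})
    if nm=="side": x0,y0,w_,h_,f=270,135,90,67,8
    else: x0,y0,w_,h_,f=200,120,240,180,3
    c=cv2.resize(p[y0:y0+h_,x0:x0+w_],None,fx=f,fy=f,interpolation=cv2.INTER_CUBIC)
    for k,v in q.items(): cv2.drawMarker(c,tuple(int(i) for i in (v-[x0,y0]+.5)*f),(255,0,255) if k=="tcp" else (0,255,255),0,12,1)
    cv2.imwrite(f"pics/mk_{nm}.png",c[...,::-1])
E
```

```text
side {'tcp': array([311.4, 173.5]), 'Y': array([312.2, 172.4]), 'G': array([316.7, 163.8]), 'K': array([303.8, 189.2])}
wrist {'tcp': array([318.1, 224.8]), 'Y': array([315.7, 228.6]), 'G': array([373.7, 228.6]), 'K': array([209.6, 230.5])}
```

View pics/mk_side.png

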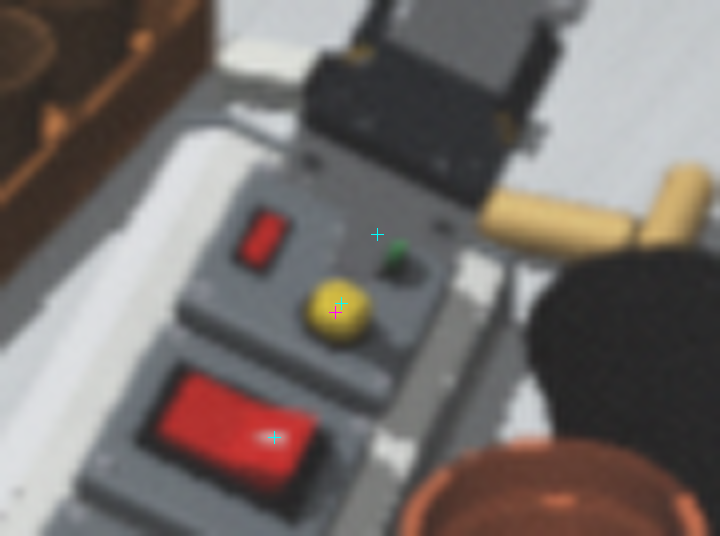

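View pics/mk_wrist.png

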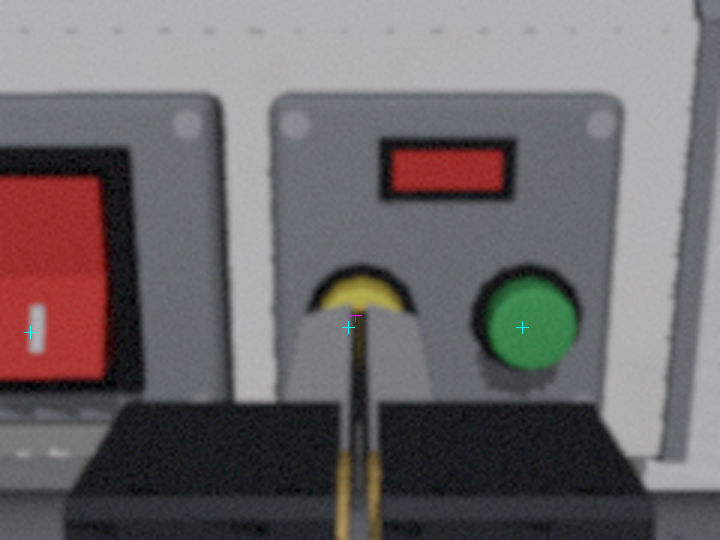

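Side crop: yellow (338,310) is still visible and the finger ends higher up. The wrist crop shows the fingers over yellow with the cap still out. I'll check the fingertip's height in the depth data.

```bash
python3 - <<'E'
from g import *
s=get_state(); tcp=s["tcp_pos"]; A=np.c_[ex,ey,n]
print("tcp in face axes rel Y (mm)",((tcp-Y)@A*1e3).round(1),"G",((G-Y)@A*1e3).round(1))
for nm in("side","wrist"):
    p,d=get_image(nm); W=cloud(nm,d); F=(W-Y)@A*1e3
    if nm=="side": rows,cols=range(158,180,2),range(304,330,2)
    else: rows,cols=range(200,246,4),range(296,344,5)
    print(nm,"height over cap top plane (mm) ; cols",list(cols))
    for r in rows: print(r," ".join("%4d"%F[r,c,2] for c in cols),"|"," ".join("%4d"%F[r,c,0] for c in cols),"|"," ".join("%4d"%F[r,c,1] for c in cols))
    hsv=cv2.cvtColor(p,cv2.COLOR_RGB2HSV).astype(int); H,S=hsv[...,0],hsv[...,1]
    for k,mk in(("yel",(H>20)&(H<36)&(S>110)),("grn",(H>40)&(H<85)&(S>110))):
        mk=mk&(np.linalg.norm(F[...,:2],axis=-1)<70)&(abs(F[...,2])<30); print(k,mk.sum(),np.median(F[mk],0).round(1), np.percentile(F[mk],90,axis=0).round(1))
q=np.load("wrist1.npz");F=(q["w"]-Y)@A*1e3
for k,u,v in(("Y",321,202),("G",363,201),("plate",342,185),("bar",242,202),("K hi",242,190)):
    print(k,np.median(F[v-2:v+3,u-2:u+3].reshape(-1,3),0).round(1))
E
```

```text
tcp in face axes rel Y (mm) [ 0.6 -1.7 -6.8] G [ -0.  -42.3   0. ]
side height over cap top plane (mm) ; cols [304, 306, 308, 310, 312, 314, 316, 318, 320, 322, 324, 326, 328]
158  -10   -9  114  119  118  124  128  130  138  141  148  150  155 |   42   36   23   18   14    9    4    0   -5   -9  -14  -19  -24 |  -51  -54   78   80   75   79   80   78   84   84   88   86   89
160   -8  -12  -11  -10  115  117  120  120  126  133  137  143  147 |   39   34   28   23   11    7    2   -2   -7  -12  -16  -21  -26 |  -41  -49  -52  -55   79   78   78   74   77   82   83   86   87
162   -9   -8   -8  -11  -11   53  114  115  119  123  124  130  136 |   36   31   25   20   15    7    0   -4   -9  -14  -19  -23  -28 |  -34  -37  -41  -48  -52   14   78   75   77   77   75   78   81
164   -8  -12   -6  -10   40   41   46   51  115  115  117  123  127 |   33   28   22   17   10    5    0   -5  -11  -16  -21  -26  -30 |  -25  -33  -31  -39   11    9   10   12   79   76   75   78   79
166  -13  -11  -13  -10   34   33   39   44    0  -11  -11  115  -27 |   30   25   20   14    7    2   -2   -7  
[... 779 characters left out ...]
4    8    3   -1   -6  -12  -17  -22  -27  -32  -38  -43 |    5    4    3    7    7    2    0  -14  -20  -25  -31  -49  -52
176  -11  -16  -10   -5   -6   -7   -8   -9  -13  -14  -27  -27  -25 |   16   11    6    0   -4   -9  -14  -19  -25  -30  -35  -41  -46 |   17    7   10   11    6    2   -2   -8  -15  -20  -38  -42  -43
178  -12  -14  -11  -12  -12   -9   -8  -12  -10  -14  -23  -26  -29 |   13    8    3   -1   -6  -12  -17  -22  -27  -32  -38  -43  -49 |   22   17   16   12    8    7    4   -3   -4  -12  -26  -32  -39
yel 43 [-0.2  2.3 -1.5] [7.2 8.2 0.9]
  return _methods._mean(a, axis=axis, dtype=dtype,
  ret = um.true_divide(
Traceback (most recent call last):
IndexError: index -1 is out of bounds for axis 0 with size 0
```

```bash
python3 - <<'E'
from g import *
s=get_state(); tcp=s["tcp_pos"]; A=np.c_[ex,ey,n]; print(s["t"],tcp,s["wrist_force"])
q=np.load("wrist1.npz");F=(q["w"]-Y)@A*1e3
for k,u,v in(("Y",321,202),("G",363,201),("plate",342,185),("bar",242,202),("K hi",242,190)):
    print(k,np.median(F[v-2:v+3,u-2:u+3].reshape(-1,3),0).round(1))
p,d=get_image("wrist"); W=cloud("wrist",d); F=(W-Y)@A*1e3
for r in range(200,260,5): print(r," ".join("(%d,%d,%d)"%tuple(F[r,c]) for c in range(300,340,6)))
m2=camera_model("wrist"); print(m2["fx"],((np.linalg.inv(m2["camera_from_world"])[:3,3]-tcp)@A*1e3).round(1))
E
```

```text
4.125 [ 0.58979992 -0.13656683  0.06694679] [0.20800555 0.97444832 0.53711131]
Y [-0.8 -3.2 -0.3]
G [  0.3 -45.    0. ]
plate [ 14.2 -24.8 -11.1]
bar [-0.7 75.4  0.4]
K hi [10.7 76.  -3.6]
200 (18,11,-10) (18,7,-11) (18,2,-11) (18,-1,-11) (18,-6,-11) (18,-10,-10) (18,-15,-10)
205 (14,12,-12) (14,7,-11) (15,2,-10) (14,-1,-10) (14,-6,-11) (14,-10,-11) (14,-15,-11)
210 (11,11,-10) (11,7,-10) (11,2,-8) (11,-1,-7) (11,-6,-8) (10,-10,-11) (10,-15,-10)
215 (6,12,-11) (7,7,-8) (7,2,-8) (9,-1,-2) (9,-6,-3) (7,-10,-8) (6,-15,-12)
220 (3,12,-9) (3,7,-8) (5,2,-1) (6,-1,0) (6,-6,0) (6,-10,-1) (3,-15,-8)
225 (0,12,-10) (10,5,23) (10,2,22) (9,-1,18) (10,-5,23) (10,-9,23) (10,-13,22)
230 (10,9,32) (10,5,31) (11,1,32) (9,-1,27) (10,-5,32) (10,-9,32) (10,-12,31)
235 (11,8,41) (10,5,40) (11,1,41) (9,-1,37) (11,-5,41) (10,-8,40) (11,-12,41)
240 (10,8,48) (10,4,48) (11,1,49) (9,-1,45) (11,-5,49) (10,-8,47) (10,-11,48)
245 (10,7,55) (10,4,54) (11,1,55) (9,-1,52) (11,-5,56) (10,-8,54) (10,-11,54)
250 (11,7,62) (10,4,60) (10,1,61) (9,-1,57) (11,-4,62) (10,-8,61) (10,-11,61)
255 (35,2,118) (34,1,118) (34,0,118) (9,-1,64) (70,-2,193) (34,-5,118) (34,-7,118)
281.23441107104196 [ 70.   -0.8 200.8]
```

Both depth views put the fingertips about 20 mm above the cap, so the real tips end roughly 27 mm behind the reported TCP. That also explains the absence of force. Continuing down gently.

>>> {"fn": "servo_tool", "kwargs": {
  "rows": [
    [0,0.1,0.5,0,0,0,-1],
    [0,0.1,1.0,0,0,0,-1],
    [0,0.1,1.4,0,0,0,-1],
    [0,0.1,1.6,0,0,0,-1],
    [0,0.1,1.6,0,0,0,-1],
    [0,0.1,1.6,0,0,0,-1]
  ]
}}

```text
t: 4.92
tcp_pos: [0.5951, -0.1365, 0.0519]
orientation: [-3.051, -0.272, -0.538]
wrist_force: [-1.9, -0.5, 1.4]
width: 0.0006
grip_force: 1.2
```

>>> {"fn": "servo_tool", "kwargs": {
  "rows": [
    [0,0,0.1,0,0,0,-1],
    [0,0,0.2,0,0,0,-1],
    [0,0,0.2,0,0,0,-1],
    [0,0,0.2,0,0,0,-1]
  ]
}}

```text
t: 5.42
tcp_pos: [0.5958, -0.1364, 0.0499]
orientation: [-3.051, -0.272, -0.538]
wrist_force: [-2.9, 0.4, 2.9]
width: 0.0005
grip_force: 1.7
```

>>> {"fn": "servo_tool", "kwargs": {
  "rows": [
    [0,0,0.1,0,0,0,-1],
    [0,0,0.2,0,0,0,-1],
    [0,0,0.2,0,0,0,-1],
    [0,0,0.2,0,0,0,-1]
  ]
}}

```text
t: 5.92
tcp_pos: [0.5965, -0.1363, 0.0483]
orientation: [-3.051, -0.272, -0.538]
wrist_force: [-4.9, -0.8, 5.2]
width: 0.0003
grip_force: 3.3
```

>>> {"fn": "servo_tool", "kwargs": {
  "rows": [
    [0,0,0.1,0,0,0,-1],
    [0,0,0.1,0,0,0,-1],
    [0,0,0.1,0,0,0,-1]
  ]
}}

```text
t: 6.3
tcp_pos: [0.5966, -0.1362, 0.0481]
orientation: [-3.051, -0.273, -0.538]
wrist_force: [-8.2, -0.5, 12.2]
width: 0.0007
grip_force: 7.0
```

The test button is on its rigid stop: 14 N with no further movement. Releasing, then over to green.

>>> {"fn": "servo_tool", "kwargs": {
  "rows": [
    [0,0,-1.0,0,0,0,-1],
    [0,0,-2.2,0,0,0,-1],
    [0,2,-2.2,0,0,0,-1],
    [0,4.2,-2.2,0,0,0,-1],
    [0,4.2,-2.2,0,0,0,-1]
  ]
}}

```text
t: 6.92
tcp_pos: [0.598, -0.1818, 0.0676]
orientation: [-3.053, -0.267, -0.539]
wrist_force: [0.2, 1.7, 0.9]
width: 0.0001
grip_force: 0.0
```

```bash
python3 - <<'E'
from g import *
s=get_state(); A=np.c_[ex,ey,n]; print(s["t"],((s["tcp_pos"]-Y)@A*1e3).round(1),s["wrist_force"])
p,d=get_image("wrist"); F=(cloud("wrist",d)-Y)@A*1e3
m2=camera_model("wrist"); c=m2["camera_from_world"]@np.r_[Y+ex*.036-ey*.024,1]; u,v=int(c[0]/c[2]*m2["fx"]+m2["cx"]),int(c[1]/c[2]*m2["fy"]+m2["cy"])
print("window px",u,v,p[v,u]); 
hsv=cv2.cvtColor(p,cv2.COLOR_RGB2HSV).astype(int); mk=(hsv[...,0]>20)&(hsv[...,0]<36)&(hsv[...,1]>110)&(np.hypot(F[...,0],F[...,1])<20); print(mk.sum(),np.median(F[mk],0))
cv2.imwrite("pics/w3.png",cv2.resize(p[110:260,180:400],None,fx=3,fy=3)[...,::-1])
E
```

```text
6.925 [  0.8 -47.8  -6.2] [0.20404354 1.71563405 0.86087886]
window px 286 179 [152  42  44]
802 [ 0.04897347 -2.25106541 -0.60753569]
```

View pics/w3.png

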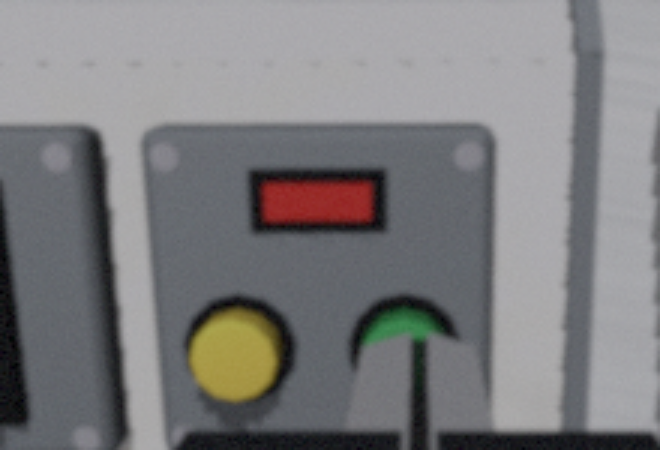

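Yellow (237,355) is back out, and the fingers are over green (408,330). Now pressing reset.

>>> {"fn": "servo_tool", "kwargs": {
  "rows": [
    [0,-0.1,0.6,0,0,0,-1],
    [0,-0.1,1.2,0,0,0,-1],
    [0,-0.1,1.6,0,0,0,-1],
    [0,-0.1,1.9,0,0,0,-1],
    [0,-0.1,2.1,0,0,0,-1],
    [0,-0.1,2.2,0,0,0,-1],
    [0,-0.1,2.2,0,0,0,-1],
    [0,-0.1,2.2,0,0,0,-1]
  ]
}}

```text
t: 7.98
tcp_pos: [0.6034, -0.1759, 0.0481]
orientation: [-3.05, -0.273, -0.537]
wrist_force: [-6.6, 1.4, 11.2]
width: 0.0004
grip_force: 6.0
```

>>> {"fn": "servo_tool", "kwargs": {
  "rows": [
    [0,0,-1.2,0,0,0,-1],
    [0,0,-2.7,0,0,0,-1],
    [-0.1,-5,-2.7,0,0,0,-1],
    [-0.2,-10,-2.7,0,0,0,-1],
    [-0.2,-11.9,-2.7,0,0,0,-1],
    [-0.2,-11.9,-2.7,0,0,0,-1],
    [-0.2,-11.9,-2.7,0,0,0,-1]
  ]
}}

```text
t: 8.85
tcp_pos: [0.5733, -0.0625, 0.0727]
orientation: [-3.052, -0.272, -0.541]
wrist_force: [0.4, 0.6, 0.3]
width: 0.0006
grip_force: 0.0
```

```bash
python3 - <<'E'
from g import *
s=get_state(); A=np.c_[ex,ey,n]; print(s["t"],((s["tcp_pos"]-Y)@A*1e3).round(1),s["wrist_force"])
p,d=get_image("wrist")
cv2.imwrite("pics/w4.png",cv2.resize(p[110:260,240:460],None,fx=3,fy=3)[...,::-1])
E
```

```text
8.85 [-0.4 74.1 -0.3] [0.38736649 0.63649693 0.27618044]
```

View pics/w4.png

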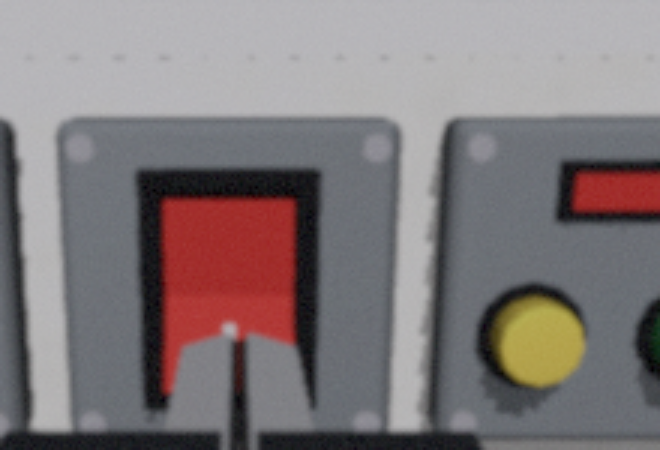

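The fingers are over the red rocker's near half, with the bar tip at (229,328), and yellow is out. Now pressing.

>>> {"fn": "servo_tool", "kwargs": {
  "rows": [
    [0,-0.1,1.0,0,0,0,-1],
    [0,-0.1,1.8,0,0,0,-1],
    [0,-0.1,2.2,0,0,0,-1],
    [0,-0.1,2.4,0,0,0,-1],
    [0,-0.1,2.6,0,0,0,-1],
    [0,-0.1,2.7,0,0,0,-1],
    [0,-0.1,2.7,0,0,0,-1],
    [0,-0.1,2.7,0,0,0,-1]
  ]
}}

```text
t: 9.9
tcp_pos: [0.5799, -0.059, 0.048]
orientation: [-3.052, -0.274, -0.537]
wrist_force: [-14.4, -3.5, 17.5]
width: 0.0005
grip_force: 10.9
```

>>> {"fn": "servo_tool", "kwargs": {
  "rows": [
    [0,0,0.05,0,0,0,-1],
    [0,0,0.05,0,0,0,-1],
    [0,0,-1.5,0,0,0,-1],
    [0,0,-4,0,0,0,-1],
    [0,0,-8,0,0,0,-1],
    [0,0,-8,0,0,0,-1],
    [0,0,-8,0,0,0,-1]
  ]
}}

```text
t: 10.78
tcp_pos: [0.5542, -0.0635, 0.1214]
orientation: [-3.051, -0.272, -0.538]
wrist_force: [0.4, -0.4, -1.3]
width: 0.0007
grip_force: 0.0
```

```bash
python3 - <<'E'
from g import *
s=get_state(); A=np.c_[ex,ey,n]; print(s["t"],s["wrist_force"],((s["tcp_pos"]-Y)@A*1e3).round(1))
p,d=get_image("wrist"); F=(cloud("wrist",d)-Y)@A*1e3
for yc,nm in((75.5,"red"),(175,"black")):
  for x in range(-6,46,4):
    mk=(abs(F[...,0]-x)<2)&(abs(F[...,1]-yc)<10)&(F[...,2]<15)
    print(nm,x,mk.sum(),F[mk][:,2].mean().round(1),end=" | ")
  print()
cv2.imwrite("pics/w5.png",p[...,::-1])
E
```

```text
10.775 [ 0.35115727 -0.40402196 -1.33147752] [-1.5 76.4 52. ]
red -6 90 -4.7 | red -2 87 -4.9 | red 2 86 -4.7 | red 6 90 -4.9 | red 10 86 -4.5 | red 14 89 -3.2 | red 18 84 -1.9 | red 22 91 -0.5 | red 26 88 0.7 | red 30 88 1.8 | red 34 130 -7.7 | red 38 90 -7.9 | red 42 108 -9.4 | 
black -6 98 1.1 | black -2 95 -0.6 | black 2 98 -1.7 | black 6 98 -3.2 | black 10 93 -4.4 | black 14 84 -4.8 | black 18 87 -4.7 | black 22 100 -4.8 | black 26 91 -4.7 | black 30 86 -4.7 | black 34 108 -7.4 | black 38 85 -7.8 | black 42 107 -9.5 |
```

View pics/w5.png

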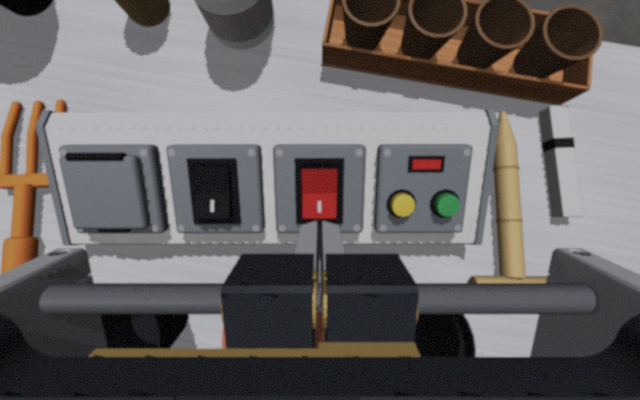

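The red rocker (319,195) is fully on: its near half is flat at -4.8 mm and it mirrors the black one, which is still off. Both buttons are out and the arm is clear, so I'm handing in.

```bash
python3 -c "
from plant import *
print(finish_job())"
```

```text
the job is handed in; nothing more can be done
None
```

The job is handed in at about 11 s: the test button was pressed to its stop and released, then the reset button the same way, and the red rocker is now fully on with the black one still off. No other contact showed in the force readings.

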